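# Dial in the section thickness and set it

### The arm

A 6-joint arm with a two-finger parallel gripper is mounted at the origin on the work surface. World frame = base frame: x ahead of the robot, y to its left, z up, the work surface at z = 0. Lengths are in m, angles in rad, forces in N, time in s.
With the tool pointing down it reaches from about 0.3 to 0.875 m from the base axis. Payload 6.4 kg.
Tool frame: the origin (TCP) lies midway between the tips of the shut fingers; the grasp point (between the pads) lies ctrl.grip_depth behind it (ctrl.grip_depth is the distance from the TCP to the grasp point, in m); x points along the fingers, y is the direction in which the jaws open and shut, and the axes are right-handed (so a half turn about x gives the same grasp; the last joint's range is limited). The gripper opens to 85 mm and grips with 20 to 120 N. Pads are 22 mm wide; open, the fingers measure 114 mm over their backs; the gripper's body (76 mm by 85 mm) begins 54 mm behind the grasp point. The pads swing forward as they close: fully open they stand 13 mm farther back than shut.
Start: joints at [1.054, 0.181, 1.607, -0, 1.354, -0.206], TCP at [0.176, 0.547, 0.231] pointing down, gripper open.
Joint ranges: [-2.99, 2.99], [-0.89, 2.07], [0.3, 2.58], [-1.14, 4.28], [0, 2.63], [-3.12, 3.12]. Speed limits (rad/s): [2.57, 2.57, 3.01, 3.14, 3.14, 3.14].

### API

Orientations are given as a unit quaternion [w, x, y, z].
In Python, from bench import ctrl gives the robot as it stands.
- The arm moves only by the tool carry_out, never from a script. Its argument "motion" is one flat list of numbers, 7 for each row, row after row: the turn, a rotation vector about the tool's x, y, z in degrees, then the shift along the tool's x, y, z in m, then the gripper's target within -1 to 1 (shut at 1, half-way at 0, fully open at -1). A call has 1 to 10 rows; each row shifts and turns the pose as measured when the row begins, along the tool's axes as they then stand; what a row does not reach is not made up. A row lasts 1/10 s, in which the tool goes at most 50 mm and 8.59 degrees, less where a joint would pass 70% of its speed; a pose out of reach is approached as far as the arm can. A call with a gripper value outside its range is refused whole. The fingers move at their own pace and stop on an object; the grip force is fixed at half the most. Time passes only in rows, so rows that do not move let the fingers close. It gives the time, the measured TCP pose, the force and the opening at its end, in the units of the state.
- ctrl.get_obs(): the state, without advancing time (a new reading comes with each control period).
- ctrl.camera(name): name is "scene" or "top"; returns the picture (384x512x3 uint8, blue, green, red); there is no depth.
- ctrl.camera_params(name): a dict with "mtx" (3x3 intrinsics, pixels), "pose" (4x4, takes a point from camera to world coordinates). Camera axes: x right, y down, z forward; pixel columns grow to the right and rows downward; lengths in m; the calibration is good to about 2 mm. A picture is of the moment at which its call begins. camera_params takes no time and is no camera call.
- ctrl.hand_in(): hands the job in, once; it reports no verdict.
Trained networks look in the newest picture that a camera, given by its name, has taken for a name from the list of things; names that differ only in an ending like _2 or _b are one class to them, and where a whole thing is asked for, a point or a joint stands for the part that bears it (a point fixed in the world has none). Each returns a list of dicts, best first, with "conf" (0 to 1); they miss things now and then, are a little off and sometimes report something else, mostly with a low value. They report only what shows in the picture. A call takes as long as a camera call.
- ctrl.boxes_of(camera, thing): "point" ([x, y, z] in m, in the coordinates of the camera as it stood for that picture, good to about 4 mm: the middle of the surface that is visible of it).
- ctrl.trace(camera, thing): "pixels" (384x512 bool, what is visible of it).
- ctrl.landmark_of(camera, thing): "point" ([x, y, z] in m, in the coordinates of the camera as it stood for that picture, good to about 4 mm: a listed point, or the origin of a listed thing).
The state is a dict: "time_s": time; "q": joint angles; "dq": joint speeds; "joint_efforts": joint torques, N m; "eef_pos": TCP position; "eef_rot": TCP orientation; "wrist_force": force on the tool from outside, world axes, zero at the start; "torque": the same for the moment, N m; "opening": opening from 0.0 (shut) to 1.0 (fully open).
Only numpy, scipy, OpenCV 4.12 (cv2) and the standard library are available. Lean on these libraries where they do the work, as an engineer would, in place of code of your own. Each camera call takes 0.05 s, during which the arm holds its last target. There are 200 camera calls.

### The job

On the microtome's feed console, push the black selector's pointer round, click by click, with the outside of a closed fingertip until it has clicked in at the green mark; only then press the white set button fully down with a fingertip and let it come back up. Do it gently, grip nothing, and leave all the loose things on and around the console where they are.

Things in the scene. Friction and masses are not known exactly. Their poses are not given: they have to be found in the camera images.
- console: the microtome's feed console: fixed blue-grey box 190 (x) x 300 (y) x 45 mm high; origin at the centre of its underside, on the table, z up; its -x side faces the robot. Its position and yaw change from start to start.
- selector_axis (a point): point on the selector's vertical turning axis, at the height of the console's top face (z = 45 mm); it lies 55 mm towards console +y from the console's centre. Axes as the console's.
- selector (a joint): selector angle, rad, growing CLOCKWISE from above. Nine clicks 0.5236 rad (30 deg) apart, 0 to 4.189; stops 0.06 rad beyond. Pointer direction in the console frame = 120 deg (counter-clockwise from +x) minus the angle. Sprung: left between clicks it snaps to the nearer; pushed past halfway it jumps ahead to the next click and stays. Takes about 1 to 2.5 N at the pointer's end.
- pointer_mid (a point): on the pointer bar's centreline, 35 mm from the axis, 17 mm above the console top; x outward along the pointer, z up. Selector: black hub, radius 21 mm, 22 mm high, with one bar 12 mm wide reaching to 50 mm from the axis, its underside 4 mm and top 30 mm above the console top; white line along its top and end. Round it, a white dial plate, bare but for flat marks.
- pointer_aim (a point): point on the pointer's centreline produced, 66 mm from the turning axis (16 mm beyond the bar's end), at console-top height: it lies over the mark that the pointer points at
- green_mark: fixed flat green disc, 18 mm across, 2 mm thick, on the console top 66 mm from the selector's axis; origin at the centre of its underside. Yellow, blue and red discs alike lie on the same circle; the four change places from start to start among clicks 4 to 7 (2.094, 2.618, 3.142, 3.665 rad). Small black dots show all nine clicks.
- set_button (a joint): travel of the white set button, m: 0 up, 0.006 fully down, growing downward; a spring brings it back up. Fully down takes 4 N.
- set_button_top (a point): centre of the top face of the white set button (30 mm across, in a grey housing), on the console top, 85 mm towards console -y from the console's centre; it moves down with the button
- specimen_block: pale wooden specimen block 26 x 26 x 20 mm, on the console top near the button, stays put (loose; origin at its underside)
- vial: amber glass vial with black cap, 22 mm across, 38 mm high, on the console top near the button, stays put (loose; origin at its underside)
- ruler: steel ruler 150 x 22 x 4 mm lying on the table beside the console's +y side, stays put (loose; origin at its underside)
- seam_pick: red-handled pick about 140 mm long lying on the table beside the console's -y side, stays put (loose; origin at its underside)
- slide_box: white and yellow slide box 85 x 110 x 50 mm, stays put (loose; origin at its underside)
- brush: brush 160 mm long on the table, stays put (loose; origin at its underside)
- cassette_tray: clear divided tray 110 x 150 x 30 mm, stays put (loose; origin at its underside)

How it is judged:
By the outcome, as a careful person would: the job done as asked, in the order asked, and still so for the second after the job is handed in, with the robot touching nothing.
It also fails if it takes over 48 s, if anything falls off the work surface, if the arm or the gripper's body presses on something with over 40 N, if the wrist force passes 120 N, or if a joint passes its speed limit or range.

## Working session

There is one attempt and no reset: what is moved stays moved. The work goes in short steps, Python scripts to look and compute and a tool call to move; the robot and the scene stay as the last step left them, time stands still between calls to the robot, and variables do not carry over. Pictures are saved under pics/ and viewed, about 8 in all and at most 12, crops included, and the job is handed in when it is done.

Besides the shell and the picture viewer there is one more tool, called by a JSON object that holds its "method" and its "body", one argument or row to a line. carry_out: Moves the arm, as the interface text tells. Its arguments: {"type":"object","properties":{"motion":{"type":"array"}},"required":["motion"]}

```bash
mkdir -p pics; cat > h.py <<'E'
import numpy as np, cv2
from bench import ctrl
def w(cam,p):
    T=np.array(ctrl.camera_params(cam)["pose"]); return (T@np.r_[p,1])[:3]
def px(cam,P):
    c=ctrl.camera_params(cam); q=np.linalg.inv(c["pose"])@np.r_[P,1]; u=np.array(c["mtx"])@q[:3]; return u[:2]/u[2]
def ray(cam,uv,z):
    c=ctrl.camera_params(cam);T=np.array(c["pose"]);d=T[:3,:3]@np.linalg.solve(np.array(c["mtx"]),[uv[0],uv[1],1]);o=T[:3,3];return o+d*(z-o[2])/d[2]
E
python3 - <<'E'
from h import *
for cam in("scene","top"):
    im=ctrl.camera(cam);cv2.imwrite(f"pics/{cam}0.png",im)
    print(cam,np.array(ctrl.camera_params(cam)["pose"]).round(3).tolist())
    for n in("console","selector_axis","pointer_mid","pointer_aim","green_mark","set_button_top","specimen_block","vial"):
        for r in ctrl.landmark_of(cam,n)[:2]: p=w(cam,r["point"]);print(n,round(r["conf"],2),p.round(4),px(cam,p).round(0))
o=ctrl.get_obs();print(o["time_s"],o["eef_pos"],o["eef_rot"],ctrl.grip_depth)
E
```

```text
scene [[-0.747, 0.537, -0.393, 1.092], [0.665, 0.611, -0.43, 0.538], [0.009, -0.582, -0.813, 1.135], [0.0, 0.0, 0.0, 1.0]]
console 0.93 [0.5653 0.0326 0.0025] [275. 224.]
console 0.74 [0.639  0.0667 0.0492] [263. 238.]
selector_axis 0.84 [0.5716 0.0924 0.0478] [289. 230.]
selector_axis 0.73 [0.5987 0.1114 0.0671] [287. 237.]
pointer_mid 0.54 [0.5972 0.1099 0.0631] [287. 237.]
pointer_mid 0.19 [0.6387 0.0669 0.0489] [264. 238.]
pointer_aim 0.75 [0.619  0.1328 0.0506] [287. 250.]
pointer_aim 0.6 [ 0.6808  0.3967 -0.0013] [344. 351.]
green_mark 0.62 [0.6396 0.0679 0.0473] [264. 239.]
specimen_block 0.51 [ 0.5945 -0.0963  0.0491] [236. 191.]
vial 0.71 [ 0.5429 -0.0501  0.0717] [261. 186.]
top [[0.023, -0.997, 0.067, 0.462], [-1.0, -0.022, 0.02, -0.062], [-0.018, -0.067, -0.998, 1.365], [0.0, 0.0, 0.0, 1.0]]
console 0.83 [ 0.5661  0.0325 -0.0007] [222. 187.]
selector_axis 0.85 [0.577  0.0877 0.0481] [201. 182.]
selector_axis 0.49 [0.6834 0.3963 0.0017] [ 96. 144.]
pointer_mid 0.68 [0.6044 0.1171 0.066 ] [190. 171.]
pointer_aim 0.58 [0.6248 0.1353 0.047 ] [184. 164.]
green_mark 0.43 [0.6375 0.0692 0.0463] [208. 160.]
set_button_top 0.63 [ 0.6711 -0.3733 -0.0013] [366. 154.]
set_button_top 0.52 [ 0.5506 -0.0461  0.0677] [250. 192.]
specimen_block 0.68 [ 0.5973 -0.0918  0.0418] [267. 176.]
vial 0.41 [ 0.4681 -0.0697  0.0493] [258. 223.]
0.9 [0.17584001 0.54744921 0.2312744 ] [ 0.69857423  0.10943516  0.69859265 -0.10948198] 0.0187
```

```bash
python3 - <<'E'
from h import *
a=cv2.imread("pics/scene0.png")[140:300,190:390];b=cv2.imread("pics/top0.png")[110:260,150:330]
cv2.imwrite("pics/s1.png",cv2.resize(a,None,fx=4,fy=3.75 if 0 else 3.7,interpolation=2)[:600]);cv2.imwrite("pics/t1.png",cv2.resize(b,None,fx=4,fy=4,interpolation=2))
E
```

```text
(no output)
```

View pics/s1.png

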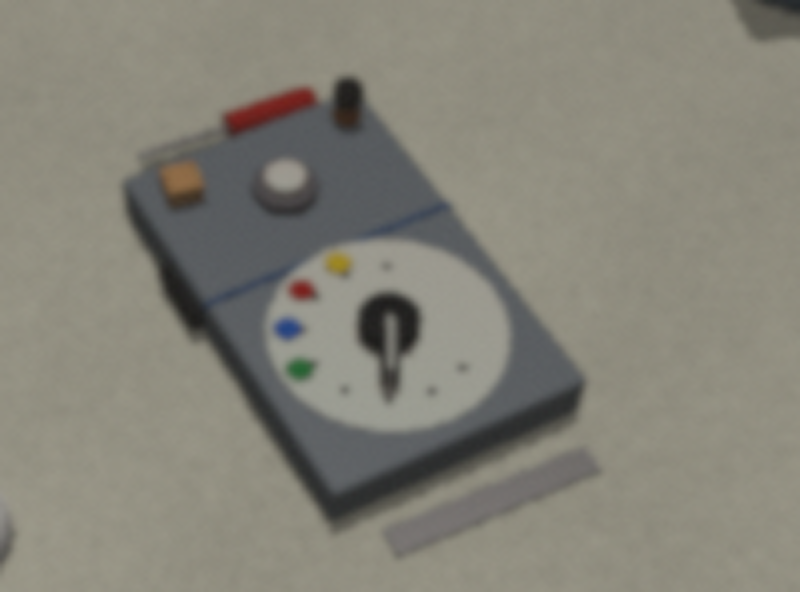

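View pics/t1.png

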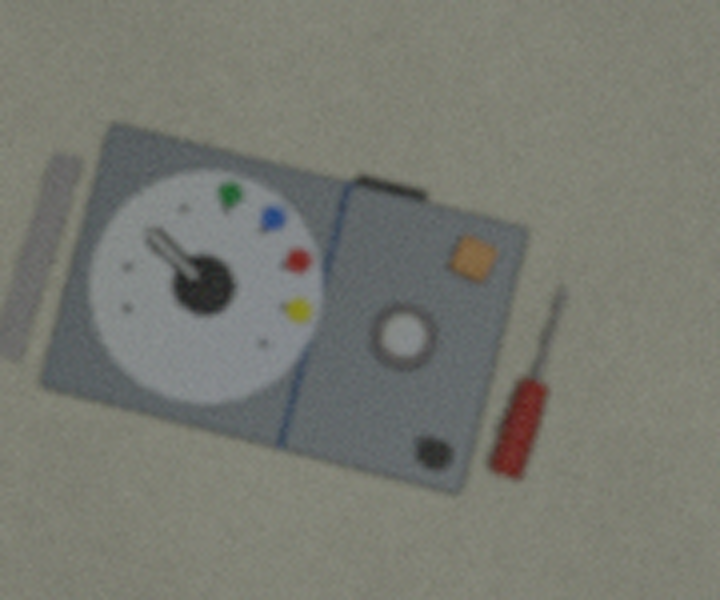

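The pointer is at click 2. Green is at click 4, in line with console +x, so it needs two clicks clockwise. In the top crop the green disc is at about (230,193), the pointer end at (152,233) and the button at (404,336). The vial and block stand clear of the button. Next I fit the console pose from both pictures.

```bash
python3 - <<'E'
from h import *
from scipy.optimize import least_squares
rng={"green":(45,85),"blue":(105,130),"red":(170,8),"yellow":(22,35)}
K={"green":0,"blue":-30,"red":-60,"yellow":-90}
obs=[]
for cam in("scene","top"):
    im=cv2.imread(f"pics/{cam}0.png");hsv=cv2.cvtColor(cv2.GaussianBlur(im,(3,3),0),cv2.COLOR_BGR2HSV)
    for n,(lo,hi) in rng.items():
        H=hsv[...,0];m=((H>=lo)&(H<=hi)) if lo<hi else ((H>=lo)|(H<=hi))
        m=(m&(hsv[...,1]>110)).astype(np.uint8);k,l,s,c=cv2.connectedComponentsWithStats(m)
        a=np.radians(K[n]-14);g=px(cam,np.array([.574+.066*np.cos(a),.09+.066*np.sin(a),.047]))
        i=[j for j in range(1,k) if s[j,4]>=8 and np.hypot(*(c[j]-g))<8]
        if i:
            j=max(i,key=lambda j:s[j,4]);obs.append((cam,n,c[j]));print(cam,n,c[j].round(1),g.round(1),s[j,4])
def model(p,n):
    a=np.radians(K[n]);v=np.array([.066*np.cos(a),.055+.066*np.sin(a)]);c,s=np.cos(p[2]),np.sin(p[2]);return np.r_[np.array([[c,-s],[s,c]])@v+p[:2],.047]
f=lambda p:np.concatenate([px(c,model(p,n))-u for c,n,u in obs])
r=least_squares(f,[.566,.033,-.24]);p=r.x;print(p[:2],np.degrees(p[2]),r.fun.round(1))
c,s=np.cos(p[2]),np.sin(p[2]);R=np.array([[c,-s],[s,c]])
ax=R@[0,.055]+p[:2];bt=R@[0,-.085]+p[:2];print("axis",ax,"btn",bt)
for cam in("scene","top"):
    print(cam,"axis(z45),btn(z.06) px",px(cam,np.r_[ax,.067]),px(cam,np.r_[bt,.06]))
    for n in("set_button_top","set_button"):
        for d in ctrl.boxes_of(cam,n)[:2]:print(n,d["conf"],w(cam,d["point"]))
        for d in ctrl.trace(cam,n)[:1]:print(n,d["conf"],np.argwhere(d["pixels"]).mean(0)[::-1],d["pixels"].sum())
    for d in ctrl.trace(cam,"selector")[:1]:
        m=d["pixels"];print("sel",d["conf"],m.sum())
o=ctrl.get_obs();print(o["time_s"],o["wrist_force"])
from scipy.spatial.transform import Rotation as Ro
q=o["eef_rot"];print(Ro.from_quat([*q[1:],q[0]]).as_matrix().round(3))
E
```

```text
scene blue [261.4 228.4] [262.6 229.3] 13
scene red [265.  217.9] [266.4 218.9] 14
scene yellow [274.  210.9] [275.7 211.8] 20
top green [207. 158.] [206.6 159.6] 9
top blue [217.7 164.1] [217.3 165.8] 16
top red [224.1 174.5] [223.5 176.6] 15
top yellow [224.2 187.1] [223.4 189.1] 19
[0.56420648 0.03358747] -13.211061306792443 [-0.3  1.2 -0.3  1.2 -0.2  0.9  0.4  0.5  0.5  0.5  0.3  0.8  0.4  0.7]
axis [0.57677612 0.08713188] btn [ 0.54478068 -0.04916299]
scene axis(z45),btn(z.06) px [286.77801082 226.11729923] [260.70136543 189.38294889]
set_button 0.56 [ 0.54537477 -0.05148307  0.07080099]
sel 0.74 234
top axis(z45),btn(z.06) px [200.38261881 181.08626271] [250.71918257 194.21117216]
set_button_top 0.43 [250.90140845 193.90140845] 71
set_button 0.54 [ 0.54508517 -0.04966105  0.07052633]
set_button 0.59 [198.94628099 179.2231405 ] 242
1.4 [ 0.03091141 -0.23265162 -0.47534693]
[[-0.     0.306  0.952]
 [-0.     0.952 -0.306]
 [-1.    -0.    -0.   ]]
```

{"method": "carry_out", "body": {
  "motion": [0, 0, 0, 0, -0.0208, 0.0399, 1, 0, 0, 0, 0, -0.0208, 0.0399, 1, 0, 0, 0, 0, -0.0208, 0.0399, 1, 0, 0, 0, 0, -0.0208, 0.0399, 1, 0, 0, 0, 0, -0.0208, 0.0399, 1, 0, 0, 0, 0, -0.0208, 0.0399, 1, 0, 0, 0, 0, -0.0208, 0.0399, 1, 0, 0, 0, 0, -0.0208, 0.0399, 1, 0, 0, 0, 0, -0.0208, 0.0399, 1, 0, 0, 0, 0, -0.0208, 0.0399, 1]
}}

```text
time_s: 2.4
eef_pos: [0.5007, 0.2213, 0.2325]
eef_rot: [0.7, 0.107, 0.698, -0.104]
wrist_force: [1.2, 1.0, 0.3]
opening: 0.001
```

{"method": "carry_out", "body": {
  "motion": [-8, 0, 0, 0, 0, 0, 1, -8, 0, 0, 0, 0, 0, 1, -8, 0, 0, 0, 0, 0, 1, -8, 0, 0, 0, 0, 0, 1, -8, 0, 0, 0, 0, 0, 1, -8, 0, 0, 0, 0, 0, 1, -8, 0, 0, 0, 0, 0, 1, -8, 0, 0, 0, 0, 0, 1]
}}

```text
time_s: 3.2
eef_pos: [0.5064, 0.214, 0.2324]
eef_rot: [0.646, -0.291, 0.642, 0.292]
wrist_force: [-0.2, 0.3, 0.5]
opening: 0.001
```

```bash
cat > st.py <<'E'
from h import *
from scipy.spatial.transform import Rotation as Ro
AX=np.array([.577,.087]);BT=np.array([.545,-.0493])
def st(target=None):
    o=ctrl.get_obs();q=o["eef_rot"];M=Ro.from_quat([*q[1:],q[0]]).as_matrix();p=np.array(o["eef_pos"])
    print("t",o["time_s"],"p",p.round(4),"zyaw",np.degrees(np.arctan2(M[1,2],M[0,2])).round(2),"tilt",M[2].round(3),"F",np.round(o["wrist_force"],2),"open",o["opening"],"q",np.round(o["q"],2))
    d=M.T@np.r_[AX-p[:2],0];print("rel axis in tool (z,y):",(-d[[2,1]]).round(4))
    if target is not None: print("shift to target",(M.T@(np.array(target)-p)).round(4))
E
python3 -c "
from st import *
st([.580,.1377,.13])"
```

```text
t 3.2 p [0.5064 0.214  0.2324] zyaw 48.68 tilt [-1.    -0.002  0.006] F [-0.23  0.28  0.53] open 0.0009161059167737089 q [ 0.18  0.12  1.67  0.    1.34 -2.24]
rel axis in tool (z,y): [0.0487 0.1369]
shift to target [ 0.1026 -0.1054 -0.0093]
```

{"method": "carry_out", "body": {
  "motion": [0.4, 0, 0, 0.02, -0.021, -0.002, 1, 0.4, 0, 0, 0.02, -0.021, -0.002, 1, 0.4, 0, 0, 0.02, -0.021, -0.002, 1, 0.4, 0, 0, 0.02, -0.021, -0.002, 1, 0.4, 0, 0, 0.02, -0.021, -0.002, 1, 0, 0, 0, 0, 0, 0, 1]
}}

```text
time_s: 3.8
eef_pos: [0.5823, 0.1353, 0.1314]
eef_rot: [0.652, -0.282, 0.644, 0.282]
wrist_force: [-0.1, 0.3, 0.9]
opening: 0.001
```

```bash
python3 -c "
from st import *
st([.580,.1377,.06])
a=ctrl.camera('scene')[170:290,220:360];b=ctrl.camera('top')[120:240,150:290]
cv2.imwrite('pics/m1.png',np.hstack([cv2.resize(a,None,fx=2.8,fy=2.8,interpolation=2),cv2.resize(b,None,fx=2.8,fy=2.8,interpolation=2)]))"
```

```text
t 3.8 p [0.5823 0.1353 0.1314] zyaw 47.01 tilt [-1.    -0.005  0.01 ] F [-0.09  0.3   0.91] open 0.0011131591307972965 q [ 0.03  0.33  1.64  0.    1.16 -2.37]
rel axis in tool (z,y): [0.039  0.0291]
shift to target [ 0.0714  0.0036 -0.0006]
```

View pics/m1.png

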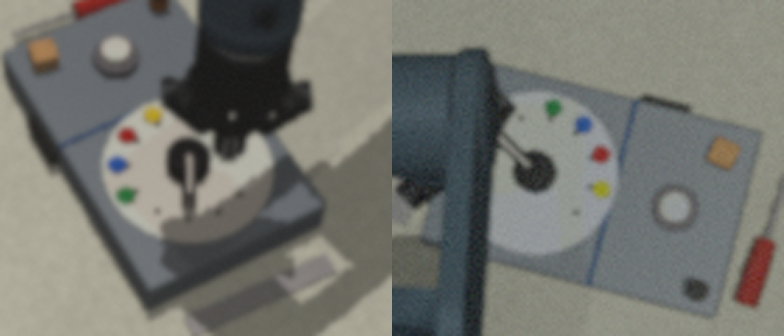

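{"method": "carry_out", "body": {
  "motion": [0, 0, 0, 0.015, 0.004, 0, 1, 0, 0, 0, 0.015, 0, 0, 1, 0, 0, 0, 0.015, 0, 0, 1, 0, 0, 0, 0.013, 0, 0, 1, 0, 0, 0, 0.01, 0, 0, 1, 0, 0, 0, 0, 0, 0, 1]
}}

```text
time_s: 4.5
eef_pos: [0.5794, 0.1439, 0.0627]
eef_rot: [0.654, -0.284, 0.642, 0.284]
wrist_force: [0.3, 0.4, -0.0]
opening: -0.003
```

```bash
python3 -c "
from st import *
st([.580,.1377,.06])"
```

```text
t 4.5 p [0.5794 0.1439 0.0627] zyaw 47.35 tilt [-1.    -0.008  0.015] F [ 0.29  0.37 -0.01] open -0.0031222958061668526 q [ 0.04  0.42  1.68  0.01  1.03 -2.36]
rel axis in tool (z,y): [0.0435 0.0368]
shift to target [ 0.0026 -0.0046 -0.0042]
```

{"method": "carry_out", "body": {
  "motion": [0, 0, 0, 0, -0.003, -0.001, 1, 0, 0, 0, 0, -0.003, -0.001, 1, 0, 0, 0, 0, -0.003, -0.001, 1, 0, 0, 0, 0, -0.003, -0.001, 1]
}}

```text
time_s: 4.9
eef_pos: [0.5869, 0.1322, 0.0636]
eef_rot: [0.654, -0.285, 0.641, 0.284]
wrist_force: [-0.3, -0.0, -0.5]
opening: 0.003
```

```bash
python3 -c "
from st import *
st()"
```

```text
t 4.9 p [0.5869 0.1322 0.0636] zyaw 47.38 tilt [-1.    -0.009  0.016] F [-0.31 -0.03 -0.48] open 0.0027254409908300933 q [ 0.02  0.42  1.67  0.01  1.03 -2.38]
rel axis in tool (z,y): [0.0399 0.0233]
```

{"method": "carry_out", "body": {
  "motion": [3, 0, 0, 0.0005, -0.0021, 0.001, 1, 3, 0, 0, 0.0005, -0.0021, 0.001, 1, 3, 0, 0, 0.0005, -0.0021, 0.001, 1, 3, 0, 0, 0.0005, -0.0021, 0.001, 1]
}}

```text
time_s: 5.3
eef_pos: [0.5973, 0.1277, 0.0637]
eef_rot: [0.682, -0.211, 0.667, 0.212]
wrist_force: [0.1, 1.2, 0.4]
opening: -0.005
```

```bash
python3 -c "
from st import *
st()"
```

```text
t 5.3 p [0.5973 0.1277 0.0637] zyaw 34.87 tilt [-1.    -0.005  0.021] F [0.09 1.23 0.4 ] open -0.005421879831242274 q [ 0.01  0.44  1.65  0.01  1.04 -2.17]
rel axis in tool (z,y): [0.04   0.0218]
```

{"method": "carry_out", "body": {
  "motion": [3, 0, 0, 0.001, -0.0021, 0.001, 1, 3, 0, 0, 0.001, -0.0021, 0.001, 1]
}}

```text
time_s: 5.5
eef_pos: [0.6025, 0.1249, 0.0631]
eef_rot: [0.693, -0.174, 0.677, 0.175]
wrist_force: [0.7, -0.0, 0.8]
opening: 0.001
```

```bash
cat > look.py <<'E'
import sys
from st import *
st()
a=ctrl.camera('scene');cv2.imwrite('pics/%s.png'%sys.argv[1],cv2.resize(a[180:280,230:350],None,fx=5,fy=5,interpolation=2))
for n in("pointer_mid","pointer_aim"):
    for r in ctrl.landmark_of('scene',n)[:1]:
        p=w('scene',r["point"]);d=p[:2]-AX;print(n,round(r["conf"],2),p.round(3),np.degrees(np.arctan2(d[1],d[0])).round(1),np.hypot(*d).round(3))
E
python3 look.py a1
```

```text
t 5.5 p [0.6025 0.1249 0.0631] zyaw 28.58 tilt [-1.    -0.004  0.023] F [ 0.69 -0.04  0.79] open 0.0008139912039910963 q [ 0.01  0.45  1.63  0.01  1.04 -2.07]
rel axis in tool (z,y): [0.0405 0.0211]
pointer_mid 0.55 [0.604 0.103 0.064] 30.0 0.032
pointer_aim 0.37 [0.628 0.122 0.047] 34.3 0.062
```

View pics/a1.png

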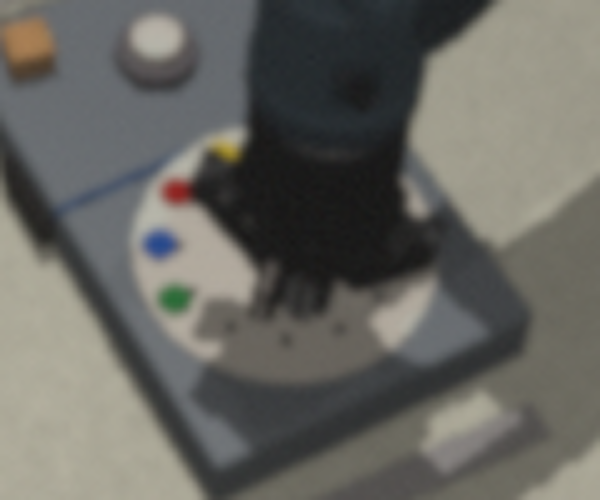

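The pointer, near (263,300) left of the fingertip, stands between the click-2 dot (286,340) and the click-3 dot (230,328). It is about halfway, so I push on in small steps.

{"method": "carry_out", "body": {
  "motion": [3, 0, 0, 0.001, -0.0021, 0.001, 1, 3, 0, 0, 0.001, -0.0021, 0.001, 1]
}}

```text
time_s: 5.85
eef_pos: [0.6063, 0.122, 0.0615]
eef_rot: [0.701, -0.139, 0.685, 0.141]
wrist_force: [-1.0, 0.9, 0.0]
opening: -0.001
```

```bash
python3 look.py a2
```

```text
t 5.85 p [0.6063 0.122  0.0615] zyaw 22.8 tilt [-1.    -0.002  0.024] F [-1.05  0.9   0.04] open -0.0010085281123721893 q [ 0.    0.46  1.63  0.01  1.04 -1.97]
rel axis in tool (z,y): [0.0406 0.0209]
pointer_mid 0.5 [0.609 0.099 0.066] 21.1 0.035
pointer_aim 0.63 [0.633 0.114 0.049] 25.9 0.063
```

View pics/a2.png

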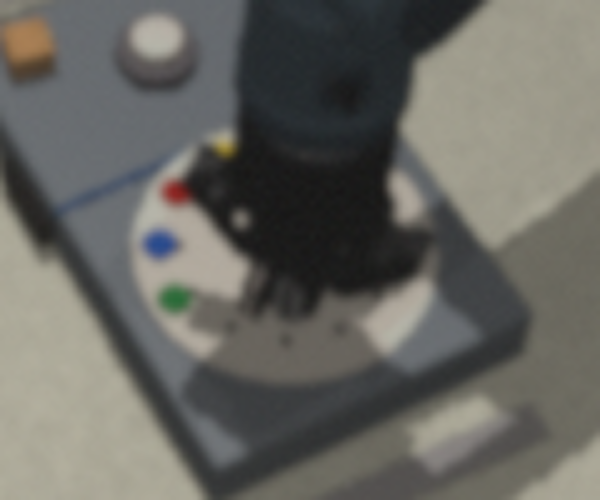

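{"method": "carry_out", "body": {
  "motion": [3, 0, 0, 0, -0.0021, 0.001, 1, 3, 0, 0, 0, -0.0021, 0.001, 1, 3, 0, 0, 0, -0.0021, 0.001, 1, 3, 0, 0, 0, -0.0021, 0.001, 1, 3, 0, 0, 0, -0.0021, 0.001, 1]
}}

```text
time_s: 6.5
eef_pos: [0.6134, 0.1145, 0.0618]
eef_rot: [0.713, -0.047, 0.697, 0.053]
wrist_force: [0.9, 0.7, -0.9]
opening: -0.001
```

```bash
python3 look.py a3
```

```text
t 6.5 p [0.6134 0.1145 0.0618] zyaw 8.09 tilt [-1.     0.006  0.023] F [ 0.91  0.72 -0.93] open -0.0014838549118599779 q [-0.01  0.47  1.61  0.01  1.04 -1.73]
rel axis in tool (z,y): [0.0399 0.0221]
pointer_mid 0.49 [0.607 0.092 0.067] 8.8 0.03
pointer_aim 0.5 [0.635 0.098 0.05 ] 10.8 0.059
```

{"method": "carry_out", "body": {
  "motion": [3, 0, 0, 0, -0.0023, 0.001, 1, 3, 0, 0, 0, -0.0023, 0.001, 1, 2, 0, 0, 0, -0.0023, 0.0008, 1]
}}

```text
time_s: 6.95
eef_pos: [0.6167, 0.1086, 0.062]
eef_rot: [0.715, 0.0, 0.699, 0.006]
wrist_force: [0.6, 0.4, -0.9]
opening: -0.0
```

```bash
python3 look.py a4
```

```text
t 6.95 p [0.6167 0.1086 0.062 ] zyaw 0.46 tilt [-1.     0.009  0.023] F [ 0.55  0.42 -0.92] open -0.0004968187576101783 q [-0.02  0.47  1.61  0.01  1.04 -1.6 ]
rel axis in tool (z,y): [0.0399 0.0213]
pointer_mid 0.6 [0.61  0.085 0.065] -3.9 0.033
pointer_aim 0.36 [0.635 0.089 0.052] 1.9 0.058
```

View pics/a4.png

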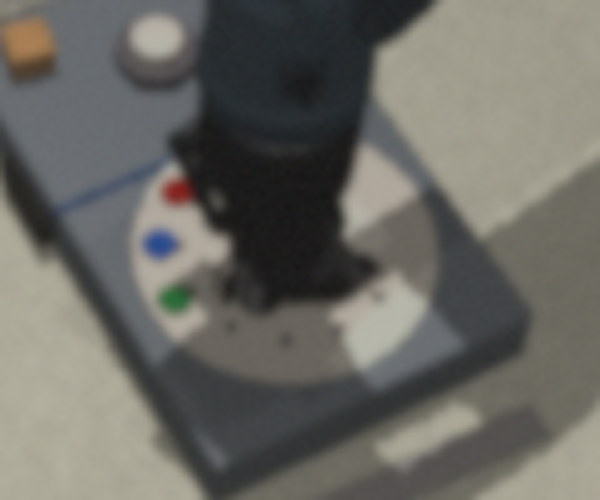

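The pointer tip, at about (235,290), is closing on the green disc at (175,298), roughly at the halfway point. I push a little further, staying well short of overshooting.

{"method": "carry_out", "body": {
  "motion": [2.5, 0, 0, 0, -0.0019, 0.0009, 1, 2.5, 0, 0, 0, -0.0019, 0.0009, 1, 2.5, 0, 0, 0, -0.0019, 0.0009, 1]
}}

```text
time_s: 7.4
eef_pos: [0.6188, 0.1029, 0.0621]
eef_rot: [0.713, 0.045, 0.698, -0.038]
wrist_force: [-0.1, -0.4, 0.1]
opening: 0.001
```

```bash
python3 look.py a5
```

```text
t 7.4 p [0.6188 0.1029 0.0621] zyaw -6.76 tilt [-1.     0.011  0.021] F [-0.08 -0.43  0.05] open 0.001424738480501979 q [-0.03  0.47  1.6   0.01  1.05 -1.49]
rel axis in tool (z,y): [0.0396 0.0207]
pointer_mid 0.45 [0.608 0.08  0.062] -12.1 0.032
pointer_aim 0.44 [0.636 0.079 0.048] -7.8 0.06
```

The contact force has dropped to zero, so it has clicked ahead. I back off, lift and check.

{"method": "carry_out", "body": {
  "motion": [0, 0, 0, 0, 0.006, 0, 1, 0, 0, 0, 0, 0.007, 0, 1, 0, 0, 0, -0.01, 0, 0, 1, 0, 0, 0, -0.025, 0, 0, 1, 0, 0, 0, -0.03, 0, 0, 1, 0, 0, 0, -0.03, 0, 0, 1]
}}

```text
time_s: 8.15
eef_pos: [0.6142, 0.1176, 0.156]
eef_rot: [0.71, 0.042, 0.702, -0.035]
wrist_force: [0.1, 0.6, -0.4]
opening: 0.0
```

{"method": "carry_out", "body": {
  "motion": [0, 0, 0, 0, 0.04, -0.02, 1, 0, 0, 0, 0, 0.04, -0.02, 1, 0, 0, 0, 0, 0.04, -0.02, 1, 0, 0, 0, 0, 0, 0, 1]
}}

```text
time_s: 8.55
eef_pos: [0.5717, 0.2471, 0.1678]
eef_rot: [0.715, 0.043, 0.697, -0.034]
wrist_force: [0.4, -0.9, -0.5]
opening: 0.003
```

```bash
python3 look.py a6; python3 -c "
from st import *
b=ctrl.camera('top');cv2.imwrite('pics/t6.png',np.hstack([cv2.resize(b[120:240,150:290],None,fx=2.8,fy=2.8,interpolation=2),cv2.resize(ctrl.camera('scene')[170:290,220:360],None,fx=2.8,fy=2.8,interpolation=2)]))
for n in('pointer_mid','pointer_aim'):
  for r in ctrl.landmark_of('top',n)[:1]:
    p=w('top',r['point']);d=p[:2]-AX;print(n,r['conf'],np.degrees(np.arctan2(d[1],d[0])))
st([.545,-.0493,.11])"
```

```text
t 8.55 p [0.5717 0.2471 0.1678] zyaw -6.29 tilt [-1.     0.014  0.026] F [ 0.43 -0.91 -0.47] open 0.0030053368457051994 q [ 0.22  0.33  1.56  0.    1.22 -1.25]
rel axis in tool (z,y): [-0.0228  0.1585]
pointer_mid 0.83 [0.606 0.078 0.063] -16.2 0.031
pointer_aim 0.64 [ 0.598 -0.095  0.047] -83.6 0.184
pointer_mid 0.74 -4.247586442863294
pointer_aim 0.77 -12.36417851640204
t 8.9 p [0.5743 0.2408 0.1664] zyaw -6.72 tilt [-1.     0.012  0.026] F [-0.04  0.29 -0.39] open 0.0003700520728140035 q [ 0.21  0.33  1.56  0.    1.22 -1.25]
rel axis in tool (z,y): [-0.0207  0.1524]
shift to target [ 0.0532 -0.2922  0.0034]
```

View pics/t6.png

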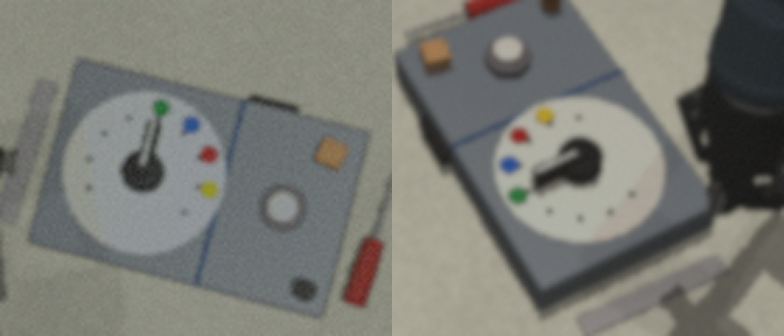

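From the top view, the pointer lies on the line from the hub (142,170) to the green disc (160,107), so it is in at click 4. Next is the button, keeping this jaw orientation so the gripper stays clear of the vial and block.

{"method": "carry_out", "body": {
  "motion": [0, 0, 0, 0, -0.04, 0, 1, 0, 0, 0, 0, -0.04, 0, 1, 0, 0, 0, 0, -0.04, 0, 1, 0, 0, 0, 0, -0.04, 0, 1, 0, 0, 0, 0, -0.04, 0, 1, 0, 0, 0, 0, -0.04, 0, 1, 0, 0, 0, 0, -0.03, 0, 1, 0, 0, 0, 0, 0, 0, 1]
}}

```text
time_s: 9.7
eef_pos: [0.5417, -0.0445, 0.1625]
eef_rot: [0.715, 0.048, 0.696, -0.041]
wrist_force: [-0.1, 0.3, 0.0]
opening: -0.0
```

```bash
python3 -c "
from st import *
st([.545,-.0493,.11])
for c in('scene','top'):
  cv2.imwrite('pics/b%s.png'%c,ctrl.camera(c))
  for n in('set_button_top','vial','specimen_block'):
    for d in ctrl.landmark_of(c,n)[:1]:print(c,n,d['conf'],w(c,d['point']))
"
```

```text
t 9.7 p [ 0.5417 -0.0445  0.1625] zyaw -7.24 tilt [-1.     0.011  0.026] F [-0.13  0.32  0.03] open -0.00010360602309812161 q [-0.31  0.17  1.77  0.02  1.18 -1.76]
rel axis in tool (z,y): [-0.0184 -0.1349]
shift to target [ 0.0525 -0.0049  0.0025]
scene set_button_top 0.46 [ 0.54116538 -0.05019239  0.07067763]
scene vial 0.41 [ 0.46520929 -0.07361458  0.04682784]
scene specimen_block 0.45 [ 0.59350828 -0.09622795  0.04953034]
```

{"method": "carry_out", "body": {
  "motion": [0, 1.5, -0.6, 0.02, -0.005, 0.0025, 1, 0, 0, 0, 0.02, 0, 0, 1, 0, 0, 0, 0.02, 0, 0, 1, 0, 0, 0, 0.015, 0, 0, 1, 0, 0, 0, 0, 0, 0, 1]
}}

```text
time_s: 10.6
eef_pos: [0.5465, -0.0398, 0.0863]
eef_rot: [0.707, 0.04, 0.705, -0.039]
wrist_force: [-0.1, 0.6, -1.1]
opening: 0.001
```

```bash
python3 -c "
from st import *
st([.5445,-.0495,.07])
a=ctrl.camera('scene');cv2.imwrite('pics/c1.png',cv2.resize(a[140:240,210:330],None,fx=5,fy=5,interpolation=2))"
```

```text
t 10.6 p [ 0.5465 -0.0398  0.0863] zyaw -6.37 tilt [-1.     0.001  0.002] F [-0.06  0.61 -1.12] open 0.0005963700814628437 q [-0.29  0.3   1.79  0.    1.06 -1.75]
rel axis in tool (z,y): [-0.0162 -0.1294]
shift to target [ 0.0163 -0.0099 -0.0009]
```

View pics/c1.png

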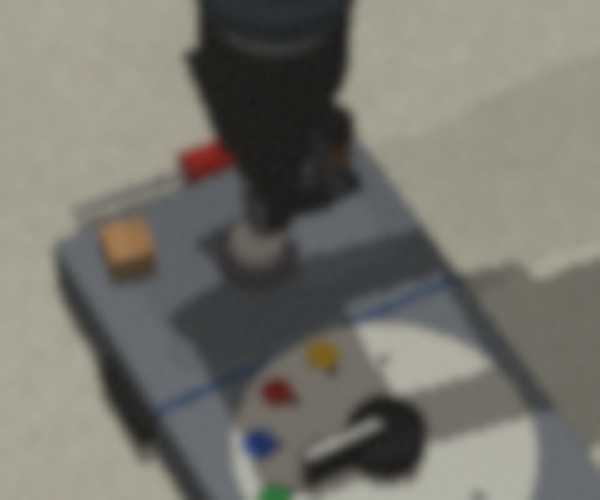

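The fingertip is above the button, about (258,240), but 10 mm too far towards +y. I shift it over.

{"method": "carry_out", "body": {
  "motion": [0, 0, 0, 0, -0.005, -0.0005, 1, 0, 0, 0, 0, -0.005, 0, 1, 0, 0, 0, 0.005, 0, 0, 1, 0, 0, 0, 0, 0, 0, 1]
}}

```text
time_s: 11.05
eef_pos: [0.5477, -0.0507, 0.0855]
eef_rot: [0.709, 0.038, 0.703, -0.039]
wrist_force: [0.1, 0.2, -0.4]
opening: 0.002
```

```bash
python3 -c "
from st import *
st([.5445,-.0495,.07])"
```

```text
t 11.05 p [ 0.5477 -0.0507  0.0855] zyaw -6.28 tilt [-1.    -0.     0.009] F [ 0.11  0.18 -0.43] open 0.0021037163487757464 q [-0.31  0.3   1.79  0.    1.05 -1.77]
rel axis in tool (z,y): [-0.014 -0.14 ]
shift to target [ 0.0154  0.0008 -0.0035]
```

{"method": "carry_out", "body": {
  "motion": [0, 0, 0, 0.004, 0, -0.003, 1, 0, 0, 0, 0.004, 0, 0, 1, 0, 0, 0, 0.003, 0, 0, 1, 0, 0, 0, 0.003, 0, 0, 1]
}}

```text
time_s: 11.45
eef_pos: [0.5452, -0.0507, 0.0714]
eef_rot: [0.71, 0.038, 0.702, -0.039]
wrist_force: [-0.7, -0.5, 0.3]
opening: -0.005
```

```bash
python3 -c "
from st import *
st([.5445,-.0495,.07])"
```

```text
t 11.45 p [ 0.5452 -0.0507  0.0714] zyaw -6.31 tilt [-1.    -0.001  0.011] F [-0.67 -0.46  0.3 ] open -0.004965231209096619 q [-0.31  0.31  1.8   0.    1.01 -1.77]
rel axis in tool (z,y): [-0.0164 -0.1404]
shift to target [ 0.0014  0.0011 -0.0009]
```

{"method": "carry_out", "body": {
  "motion": [0, 0, 0, 0.0015, 0, 0, 1, 0, 0, 0, 0.0015, 0, 0, 1]
}}

```text
time_s: 11.65
eef_pos: [0.5449, -0.0505, 0.0675]
eef_rot: [0.71, 0.039, 0.703, -0.039]
wrist_force: [0.3, 0.1, 0.1]
opening: -0.001
```

{"method": "carry_out", "body": {
  "motion": [0, 0, 0, 0.0015, 0, 0, 1, 0, 0, 0, 0.0015, 0, 0, 1]
}}

```text
time_s: 11.85
eef_pos: [0.5449, -0.0505, 0.0644]
eef_rot: [0.709, 0.038, 0.703, -0.039]
wrist_force: [-0.6, -0.2, 2.1]
opening: 0.001
```

{"method": "carry_out", "body": {
  "motion": [0, 0, 0, 0.0015, 0, 0, 1]
}}

```text
time_s: 11.95
eef_pos: [0.5449, -0.0505, 0.063]
eef_rot: [0.709, 0.038, 0.703, -0.039]
wrist_force: [-1.1, 0.3, 3.3]
opening: -0.004
```

{"method": "carry_out", "body": {
  "motion": [0, 0, 0, 0.0015, 0, 0, 1]
}}

```text
time_s: 12.05
eef_pos: [0.545, -0.0505, 0.0616]
eef_rot: [0.709, 0.038, 0.703, -0.039]
wrist_force: [-2.1, 0.3, 3.6]
opening: -0.002
```

{"method": "carry_out", "body": {
  "motion": [0, 0, 0, 0.001, 0, 0, 1]
}}

```text
time_s: 12.15
eef_pos: [0.545, -0.0505, 0.0609]
eef_rot: [0.709, 0.038, 0.703, -0.039]
wrist_force: [-4.6, 0.4, 11.7]
opening: 0.004
```

{"method": "carry_out", "body": {
  "motion": [0, 0, 0, 0.001, 0, 0, 1]
}}

```text
time_s: 12.25
eef_pos: [0.545, -0.0505, 0.0608]
eef_rot: [0.709, 0.038, 0.703, -0.039]
wrist_force: [-6.4, 1.0, 15.4]
opening: 0.002
```

The steep rise after about 4 N marks the button's end stop. I lift off.

{"method": "carry_out", "body": {
  "motion": [0, 0, 0, -0.003, 0, 0, 1, 0, 0, 0, -0.006, 0, 0, 1, 0, 0, 0, -0.02, 0, 0, 1, 0, 0, 0, -0.03, 0, 0, 1, 0, 0, 0, -0.04, 0, 0, 1, 0, 0, 0, -0.03, 0, 0, 1]
}}

```text
time_s: 12.85
eef_pos: [0.5408, -0.0494, 0.1892]
eef_rot: [0.706, 0.039, 0.706, -0.038]
wrist_force: [1.0, 0.3, 0.3]
opening: -0.004
```

{"method": "carry_out", "body": {
  "motion": [0, 0, 0, 0, 0.04, 0, 1, 0, 0, 0, 0, 0.04, 0, 1, 0, 0, 0, 0, 0.04, 0, 1, 0, 0, 0, 0, 0.04, -0.01, 1, 0, 0, 0, 0, 0.04, -0.01, 1, 0, 0, 0, 0, 0.04, -0.01, 1, 0, 0, 0, 0, 0.04, -0.01, 1, 0, 0, 0, 0, 0, 0, 1]
}}

```text
time_s: 13.65
eef_pos: [0.5379, 0.2415, 0.1974]
eef_rot: [0.712, 0.041, 0.699, -0.041]
wrist_force: [0.7, -0.1, -0.7]
opening: 0.001
```

```bash
python3 -c "
from st import *
st()
b=ctrl.camera('top');cv2.imwrite('pics/f.png',np.hstack([cv2.resize(b[120:240,150:290],None,fx=2.8,fy=2.8,interpolation=2),cv2.resize(ctrl.camera('scene')[140:260,220:360],None,fx=2.8,fy=2.8,interpolation=2)]))"
```

```text
t 13.65 p [0.5379 0.2415 0.1974] zyaw -6.66 tilt [-1.     0.002  0.019] F [ 0.73 -0.14 -0.68] open 0.0011050010248237969 q [ 0.22  0.23  1.62 -0.    1.27 -1.23]
rel axis in tool (z,y): [-0.0567  0.1489]
```

View pics/f.png

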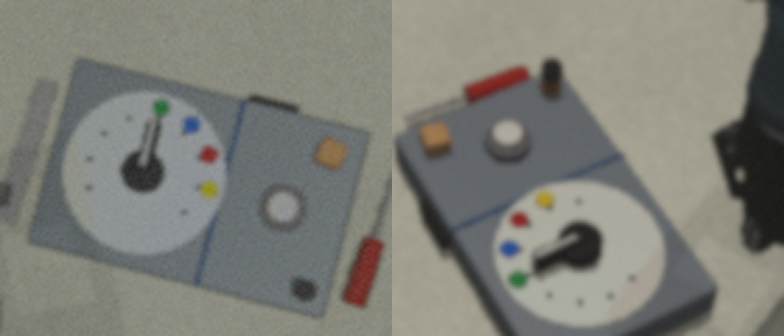

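The pointer is on the green disc (160,107), and the button (283,207) is back up. The vial (303,289), block (332,152), pick and ruler have not moved. The arm is clear, so I hand in.

```bash
python3 -c "
from bench import ctrl
print(ctrl.hand_in())"
```

```text
the job is handed in; nothing more can be done
None
```

The selector is clicked in at the green mark, and the set button was then pressed fully down and came back up. The job is handed in, with the clock at about 14 s of the 48 s allowed.

- **Selector:** I pushed the pointer two clicks clockwise with the outside of the closed fingertips. The contact force read about 1 to 1.5 N. It dropped to zero when the pointer jumped ahead to green.
- **Button:** I pressed it only after backing off and checking the pointer. The force rose to about 4 N over some 6 mm, then climbed steeply to about 15 N vertical (about 17 N in all) at the end stop before I lifted off.
- **Last pictures:** Both views show the pointer on the green mark and the button up. The vial, block, ruler and pick are where they were, and the arm touches nothing. I did not check the slide box, brush and cassette tray in these pictures, but the arm worked only around the console.
- **Disagreements:** Some network readings of the pointer's angle did not agree. Green lies at about -13°; after the push the `pointer_mid` readings were -4° and -16°, and one `pointer_aim` reading was plainly wrong. I relied on the pictures and the top camera's `pointer_aim` reading of -12°.

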